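Load the UV curing box, close its interlocked tray and switch the lamp on

ROBOT

A 6-joint arm with a two-finger parallel gripper is mounted at the origin on a cart in front of the work surface, level with it; the furniture and walls round the work are solid. World frame = base frame: x ahead of the robot, y to its left, z up, the work surface at z = 0. Lengths are in m, angles in rad, forces in N, time in s.
With the tool pointing down it reaches from about 0.35 to 0.85 m from the base axis. Payload 8.1 kg.
Tool frame: the origin (TCP) lies midway between the tips of the shut fingers; the grasp point (between the pads) lies 19 mm behind it; z points along the fingers, y is the line along which they close (so a half turn about z gives the same grasp; the last joint's range is limited). The gripper opens to 93 mm and grips with 3 to 60 N. Pads are 15 mm wide; open, the fingers measure 128 mm over their backs; the gripper's body (75 mm by 188 mm) begins 65 mm behind the grasp point.
Start: joints at [1.231, 0.13, 1.488, -0, 1.523, -0.085], TCP at [0.151, 0.581, 0.181] pointing down, gripper open.
Joint ranges: [-2.96, 2.96], [-0.89, 2.26], [0.02, 2.5], [-1.34, 4.48], [0, 2.73], [-2.66, 2.66]. Speed limits (rad/s): [2.39, 2.39, 2.79, 3.14, 3.14, 3.14].

INTERFACE

Orientations are given as a unit quaternion [w, x, y, z].
In Python, from bench import ctrl, imaging, find_in gives the robot as it stands. The module is installed in compiled form; this text tells all that it offers.
- The arm moves only by the tool move_arm, never from a script. Its argument "targets" is a list of rows, each a list of 5 numbers: the shift along the tool's x, y, z each as a share of 25 mm, from -1 to 1, then the turn about the tool's z as a share of 0.08 rad, from -1 to 1, then the closure in counts, from 0 (fully open) to 255 (shut). In form: [[tx, ty, tz, yaw, fingers], ...]. A call has 1 to 10 rows; each row shifts and turns the commanded pose from where the row before left it, along the tool's axes as they then stand; what a row does not reach is not made up. A row lasts 1/10 s, in which the tool goes at most 50 mm and 8.59 degrees, less where a joint would pass 70% of its speed; a pose out of reach is approached as far as the arm can. A call with a number of a shift or a turn outside -1 to 1 is refused whole. A call with a gripper value outside its range is refused whole. The fingers move at their own pace and stop on an object; "force" is the grip in N (left out, the last holds). Time passes only in rows, so rows that do not move let the fingers close. It gives the time, the measured TCP pose, the force, the opening and the grip force at its end, in the units of the state.
- ctrl.read_state(): the state, without advancing time (a new reading comes with each control period).
- imaging.get_image(name): name is "scene" or "top" or "wrist"; returns a dict with "frame" (480x640x3 uint8, red, green, blue), "depth" (480x640 float32, m along the optical axis (not along the pixel's ray), 0 where there is no reading), "mtx" (3x3 intrinsics, pixels), "view" (4x4, takes a point from world to camera coordinates). Camera axes: x right, y down, z forward; pixel columns grow to the right and rows downward; lengths in m; the calibration is good to about 2 mm. A picture is of the moment at which its call begins.
- ctrl.close_job(): hands the job in; it is judged then, once.
Trained networks look in a picture, given as the dict that the camera call returned (one of the last four; its "shot" number tells which), for a name from the list of things; names that differ only in an ending like _2 or _b are one class to them, and where a whole thing is asked for, a point or a joint stands for the part that bears it (a point fixed in the world has none). Each returns a list of dicts, best first, with "confidence" (0 to 1); they miss things now and then, are a little off and sometimes report something else, mostly with a low value. They report only what shows in the picture. A call takes as long as a camera call. They do not tell look-alikes from the thing itself.
- find_in(name, picture): "xyz" ([x, y, z] in m, in the coordinates of the camera as it stood for that picture, good to about 4 mm: the middle of the surface that is visible of it).
The state is a dict: "clock": time; "qpos": joint angles; "joint_vel": joint speeds; "tau": joint torques, N m; "tool_pos": TCP position; "tcp_rot": TCP orientation; "wrist_force": force on the tool from outside, world axes, zero at the start; "torque": the same for the moment, N m; "opening": finger opening in m; "grip_force": force on a finger pad.
Only numpy, scipy, OpenCV 4.12 (cv2) and the standard library are available. Lean on these libraries where they do the work, as an engineer would, in place of code of your own. Each camera call takes 0.05 s, during which the arm holds its last target. There are 200 camera calls.

TASK

Stand the black lens tube upright inside the ring marked on the tray of the UV curing box, then push the tray fully home so that its front plate closes the mouth of the box and its side ear holds the interlock lever down, with the tube still standing in the ring. Only after that turn the handle of the lamp isolator from off to on, a quarter turn clockwise seen from above. Leave the dropper bottle, lens cap, adapter ring and hex driver where they are.

Things in the scene. Friction and masses are not known exactly. Their poses are not given: they have to be found in the camera images.
- cure_box: grey sheet-metal UV curing box screwed to the worktop. Origin on the worktop under the middle of its open mouth; +x points level into the box (the way the tray is pushed), +y to the left of that. Hood 120 mm wide (y), 138 mm deep (x 0 to 138), 72 mm high; black lamp on its roof at x 26 to 74, y -24 to 24 mm, up to 96 mm high
- box_mouth (a point): middle of the mouth, in the plane x = 0 of the box's front edge, 40 mm above the worktop; axes as cure_box. The aluminium slideway in front of it reaches out to x = -100 mm: base plate 6 mm thick, 136 mm wide, and two side rails 18 mm high whose outer sides are 56 mm from the middle
- tray_front (a point): middle of the outer face of the tray's upright front plate, 40 mm above the worktop, where to push; +x points the way to push. Plate 120 mm wide, 6 mm thick, from 20 (middle 80 mm: 7) to 73 mm above the worktop; a steel ear juts out 24 mm at its right-hand end (-y) and meets the lever's roller. Starts 95-120 mm out; fully home, the plate rests on the mouth's edge, this point 6 mm before box_mouth
- tray_ring (a point): centre of the dark ring (52 mm outside diameter) marked on the flat steel floor of the tray, 11 mm above the worktop, 50 mm behind the front plate's inner face; axes as tray_front. Floor 90 mm wide (y), nothing else on it. The tray is loose, 0.45 to 0.7 kg, slides with 2 to 6 N, and the slideway guides it with 1.5 mm play either side
- interlock_lever (a joint): hinged roller lever of the black snap switch on the right-hand outer side of the box, beside the mouth; 0 = free, leaning out towards the tray's ear, 0.30 rad = end of travel; about 0.26 when the tray is fully home, switch operated above 0.18. Its spring pushes the tray back with about 1 N, less than the friction that holds the tray
- lever_roller (a point): centre of the lever's roller (9 mm diameter), about 58 mm above the worktop
- lens_tube_center (a point): centre, half-way up, of the black lens tube that is to be cured: a plain black cylinder, 32 mm diameter and 52 mm high, 0.12 kg, standing upright on the worktop with its z axis up; grasp it at any yaw
- isolator_handle (a joint): bar handle on top of the grey lamp isolator box: 0 = off (handle across the box), 1.571 = on (handle in line with the box's cable gland, its white pointer line towards the gland); grows clockwise seen from above. It snaps: past the middle (0.8) a spring drives it on to the stop with up to 0.12 Nm, before the middle it springs back to off
- isolator_grip (a point): on the axis of the isolator's handle, at the height to grip, 73 mm above the worktop; turns with the handle. The handle is an upright bar 50 mm long along this point's y axis and 11 mm thick along its x axis, from 60 to 82 mm above the worktop, white pointer line at its +y end. The box below is 78 x 72 mm, 54 mm high
- bottle_center (a point): centre of the brown dropper bottle with white cap, 32 mm diameter, 70 mm high, a bystander
- lens_cap: black lens cap, 34 mm diameter, 10 mm high, a bystander; origin under its centre
- adapter_ring: black adapter ring, 30 mm diameter, 9 mm high, a bystander; origin under its centre
- hex_driver: hex driver with red handle, 160 mm long, lying flat, a bystander; origin under its middle
Not all that is in view belongs to the job. Several things look just like the part that bears lens_tube_center: the one meant starts farthest from the robot's base. Leave any yellow look-alike of the part that bears isolator_handle alone.

How it is judged:
On the way, in this order (a step that is already met when the one before it is completed fails the run):
1. the lens tube stands released inside the ring of the tray, which is still open (horizontal distance between lens_tube_center and tray_ring below 0.01 m and angle between lens_tube_center's own z axis and vertical below 0.08 rad and z of lens_tube_center in the frame of tray_ring below 0.029 m and contact force between the fingers and lens_tube below 0.1 N and x of tray_front in the frame of box_mouth below -0.05 m), for 0.2 s.
2. the tray is fully home and holds the interlock lever down, the isolator still off (x of tray_front in the frame of box_mouth above -0.009 m and value of joint interlock_lever above 0.18 rad and value of joint isolator_handle below 0.5 rad), for 0.2 s.
At the end, for the whole second after the job is handed in: the isolator handle is on (above 1.45 rad); the tray is home, its front plate within 3 mm of the mouth, and holds the interlock lever down (above 0.18 rad); the lens tube stands upright (tilt under 0.08 rad) in the ring, its centre within 10 mm of the ring's centre; everything at rest (value of joint isolator_handle above 1.45 rad and x of tray_front in the frame of box_mouth above -0.009 m and value of joint interlock_lever above 0.18 rad and horizontal distance between lens_tube_center and tray_ring below 0.01 m and angle between lens_tube_center's own z axis and vertical below 0.08 rad and linear speed of tray below 0.01 m/s); the robot touches nothing.
It fails at once if the isolator is turned on while the interlock lever is not held down (value of joint isolator_handle above 0.8 rad and value of joint interlock_lever below 0.15 rad).
It fails at once if the dropper bottle, lens cap, adapter ring or hex driver is moved by more than 25 mm (distance of any of bottle_center, lens_cap, adapter_ring, hex_driver from where it was at the start of the episode above 0.025 m).
It also fails if it takes over 67 s, if anything falls off the work surface, if the arm or the gripper's body presses on something with over 40 N, if the wrist force passes 120 N, or if a joint passes its speed limit or range.

## Working session

There is one attempt and no reset: what is moved stays moved. The work goes in short steps, Python scripts to look and compute and a tool call to move; the robot and the scene stay as the last step left them, time stands still between calls to the robot, and variables do not carry over. Pictures are saved under pics/ and viewed, at most 10 in all, crops included, and the job is handed in when it is done.

Besides the shell and the picture viewer there is one more tool, called by a JSON object that holds its "fn" and its "kwargs". move_arm: Moves the arm, as the interface text tells. Its arguments: {"type":"object","properties":{"targets":{"type":"array"},"force":{"type":"number"}},"required":["targets"]}

```bash
mkdir -p pics; cat > h.py <<'E'
import numpy as np, cv2
from bench import ctrl, imaging, find_in
def world(p,c):
    V=p["view"]; return (np.linalg.inv(V)@np.append(c,1))[:3]
def pix(p,w):
    c=p["view"]@np.append(w,1); q=p["mtx"]@c[:3]; return q[:2]/q[2]
def unproj(p,u,v,z=None):
    K=p["mtx"]; r=np.array([(u-K[0,2])/K[0,0],(v-K[1,2])/K[1,1],1])
    T=np.linalg.inv(p["view"])
    if z is None: return world(p,r*p["depth"][int(v),int(u)])
    d=T[:3,:3]@r; o=T[:3,3]; return o+d*(z-o[2])/d[2]
def save(p,n): cv2.imwrite("pics/"+n,p["frame"][:,:,::-1])
E
python3 - <<'E'
from h import *
np.set_printoptions(precision=3,suppress=True)
for n in("top","scene"):
    p=imaging.get_image(n); save(p,n+"0.png")
    print(n, np.linalg.inv(p["view"])[:3,3])
    for k in("cure_box","tray_front","tray_ring","lever_roller","lens_tube_center","isolator_grip","isolator_handle","bottle_center","lens_cap","adapter_ring","hex_driver"):
        for r in find_in(k,p): 
            w=world(p,r["xyz"]); print(k,round(r["confidence"],2),w,pix(p,w).round())
print(ctrl.read_state())
E
```

```text
top [ 0.416 -0.067  1.402]
cure_box 0.83 [0.581 0.226 0.07 ] [177. 235.]
cure_box 0.57 [ 0.54  -0.055  0.045] [295. 253.]
tray_front 0.72 [0.544 0.127 0.008] [222. 253.]
tray_ring 0.95 [0.543 0.127 0.011] [222. 253.]
lever_roller 0.16 [ 0.51  -0.176  0.011] [344. 266.]
lens_tube_center 0.64 [ 0.539 -0.055  0.044] [295. 253.]
isolator_grip 0.66 [ 0.438 -0.128  0.057] [326. 295.]
isolator_grip 0.46 [ 0.536 -0.449  0.062] [459. 253.]
isolator_handle 0.74 [ 0.442 -0.12   0.06 ] [323. 293.]
bottle_center 0.74 [0.4   0.289 0.044] [151. 311.]
lens_cap 0.44 [ 0.512 -0.176  0.008] [344. 265.]
lens_cap 0.31 [0.399 0.287 0.044] [152. 312.]
hex_driver 0.8 [0.718 0.013 0.013] [268. 183.]
scene [-0.253 -0.68   0.901]
cure_box 0.7 [0.566 0.217 0.053] [237. 212.]
tray_front 0.98 [0.533 0.075 0.033] [268. 241.]
tray_front 0.62 [0.568 0.22  0.053] [237. 211.]
tray_ring 0.58 [0.537 0.075 0.035] [269. 240.]
lens_tube_center 0.77 [ 0.535 -0.062  0.034] [309. 260.]
lens_tube_center 0.75 [0.423 0.005 0.037] [261. 272.]
isolator_grip 0.72 [ 0.428 -0.122  0.071] [302. 282.]
isolator_grip 0.67 [ 0.529 -0.453  0.067] [451. 317.]
isolator_handle 0.86 [ 0.528 -0.45   0.068] [449. 316.]
isolator_handle 0.79 [ 0.437 -0.127  0.071] [306. 280.]
bottle_center 0.69 [0.405 0.285 0.04 ] [179. 235.]
lens_cap 0.41 [ 0.507 -0.181  0.011] [341. 291.]
adapter_ring 0.63 [ 0.651 -0.095  0.007] [344. 249.]
hex_driver 0.66 [0.538 0.072 0.032] [270. 241.]
hex_driver 0.64 [0.725 0.005 0.009] [330. 222.]
{'clock': 1.2, 'qpos': array([ 1.231,  0.13 ,  1.488,  0.   ,  1.523, -0.085]), 'joint_vel': array([-0.001,  0.001,  0.001,  0.   ,  0.001,  0.   ]), 'tau': array([ -0.001, -55.975, -49.206,   0.077,   0.023,  -0.   ]), 'tool_pos': array([0.151, 0.581, 0.181]), 'tcp_rot': array([-0.   ,  0.127,  0.992, -0.   ]), 'wrist_force': array([-0.222, -0.485,  0.023]), 'torque': array([-0.027,  0.027, -0.009]), 'grip_force': 0.0, 'opening': 0.09290325902400921}
```

```bash
python3 - <<'E'
import cv2
a=cv2.imread("pics/top0.png"); cv2.imwrite("pics/topc.png",cv2.resize(a[140:380,90:490],(800,480),interpolation=cv2.INTER_CUBIC))
E
```

```text
(no output)
```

View pics/topc.png

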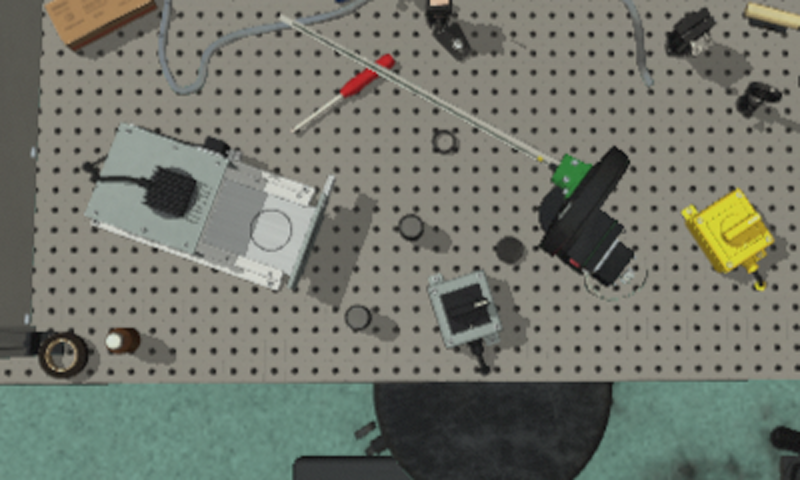

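View pics/scene0.png

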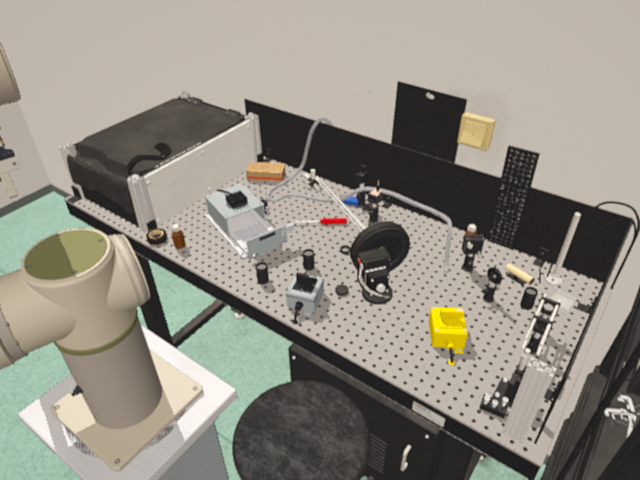

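The top view shows the box with the tray ring at crop (271,231), i.e. full px (225,255). Tube candidates are top px (295,253) and (268,299), plus a black cylinder at scene px (529,297). The grey isolator is at top px (323,293) and the yellow look-alike at (459,253). I still need to check that third cylinder.

```bash
python3 - <<'E'
from h import *
np.set_printoptions(precision=3,suppress=True)
p=imaging.get_image("scene");t=imaging.get_image("top")
for u,v in((529,294),(308,259),(262,271),(529,302)):
    w=unproj(p,u,v); print(w,np.hypot(*w[:2]),pix(t,w))
w=unproj(p,529,296); c=pix(t,w).astype(int)
A=cv2.resize(p["frame"][270:325,490:570],(400,275),interpolation=cv2.INTER_CUBIC)
B=cv2.resize(p["frame"][235:290,250:330],(400,275),interpolation=cv2.INTER_CUBIC)
x0=min(max(c[0]-40,0),560);y0=max(c[1]-27,0)
C=cv2.resize(t["frame"][y0:y0+55,x0:x0+80],(400,275),interpolation=cv2.INTER_CUBIC)
D=cv2.resize(t["frame"][235:290,250:330+0],(400,275),interpolation=cv2.INTER_CUBIC)
cv2.imwrite("pics/cand.png",np.vstack([np.hstack([A,B]),np.hstack([C,D])])[:,:,::-1])
E
```

```text
[ 0.715 -0.565  0.051] 0.9117564656537047 [501.712 181.186]
[ 0.531 -0.062  0.038] 0.534428557453852 [298.169 256.471]
[ 0.422 -0.     0.045] 0.4224087694036776 [272.479 301.385]
[ 0.717 -0.571  0.026] 0.9164339241427878 [500.332 182.648]
```

View pics/cand.png

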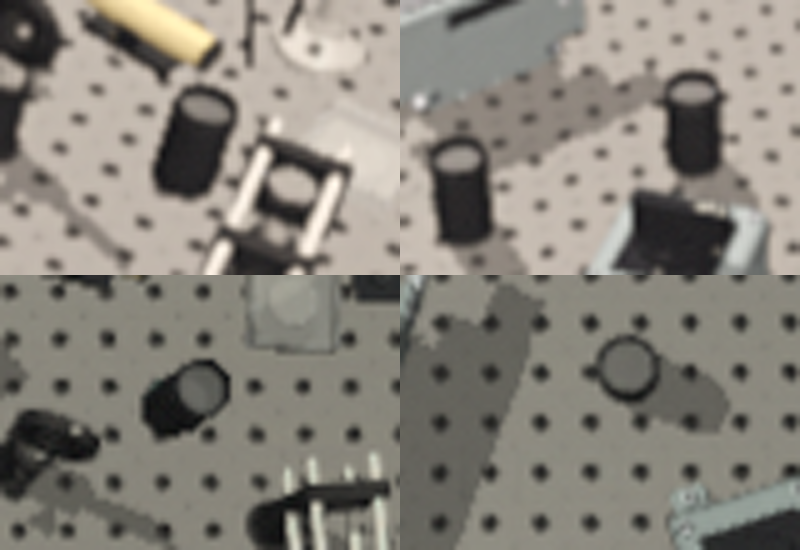

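The crop shows the third cylinder leaning from perspective, about 50 mm tall and at 0.91 m, beyond the arm's reach. I'll measure its size against the real tubes, along with the tray, box and isolator geometry.

```bash
python3 - <<'E'
from h import *
np.set_printoptions(precision=4,suppress=True)
p=imaging.get_image("top")
vv,uu=np.mgrid[0:480,0:640]; K=p["mtx"]; d=p["depth"]
P=np.stack([(uu-K[0,2])/K[0,0]*d,(vv-K[1,2])/K[1,1]*d,d,np.ones_like(d)],-1)@np.linalg.inv(p["view"]).T
X,Y,Z=P[...,0],P[...,1],P[...,2]
def top(n,c,r,lo,hi):
    m=(np.hypot(X-c[0],Y-c[1])<r)&(Z>lo)&(Z<hi)&(d>0)
    q=P[m][:,:3]; rc=cv2.minAreaRect(q[:,:2].astype(np.float32)); print(n,len(q),"med z",np.median(q[:,2]),"max",q[:,2].max(),"rect",np.array(rc[0]),np.array(rc[1]),round(rc[2],1))
top("A",(.538,-.058),.04,.046,.06); top("B",(.42,.003),.04,.046,.06); top("C",(.715,-.565),.05,.035,.09); 
top("bottle",(.4,.288),.04,.03,.09)
top("cap",(.512,-.176),.035,.004,.03)
top("hood",(.59,.23),.13,.067,.077)
top("lamp",(.58,.226),.06,.085,.11)
top("plate",(.53,.07),.08,.055,.08)
top("isobody",(.438,-.125),.07,.047,.057)
top("isohandle",(.438,-.125),.045,.068,.09)
f=p["frame"][225:330,190:370]; cv2.imwrite("pics/close.png",cv2.resize(f,(800,467),interpolation=cv2.INTER_CUBIC)[:,:,::-1])
E
```

```text
A 38 med z 0.04847467636779468 max 0.056138270000205104 rect [ 0.5387 -0.0548] [0.0282 0.0282] 68.2
B 43 med z 0.048807247671612375 max 0.056285961448024446 rect [0.4293 0.0103] [0.0286 0.0262] 89.7
C 144 med z 0.044672399379252714 max 0.06834017992046881 rect [ 0.7072 -0.5724] [0.0729 0.0303] 23.6
bottle 158 med z 0.04884865148971096 max 0.07503998883305552 rect [0.4022 0.293 ] [0.0299 0.0307] 89.7
cap 165 med z 0.008737807502374517 max 0.018196310572069274 rect [ 0.5122 -0.174 ] [0.061  0.0567] 73.7
hood 2249 med z 0.0713554451906826 max 0.07699532933171738 rect [0.5904 0.2483] [0.1468 0.1329] 70.3
lamp 214 med z 0.09458573260414549 max 0.10301018225439229 rect [0.582  0.2442] [0.0812 0.0472] 70.4
plate 212 med z 0.07006687597976369 max 0.07866949170456516 rect [0.5306 0.0654] [0.009  0.1424] 69.1
isobody 595 med z 0.05052442522770195 max 0.05696197351499266 rect [ 0.4391 -0.1188] [0.0763 0.0707] 18.2
isohandle 96 med z 0.08023299761965674 max 0.08679395775917698 rect [ 0.4397 -0.1215] [0.0106 0.049 ] 16.8
```

View pics/close.png

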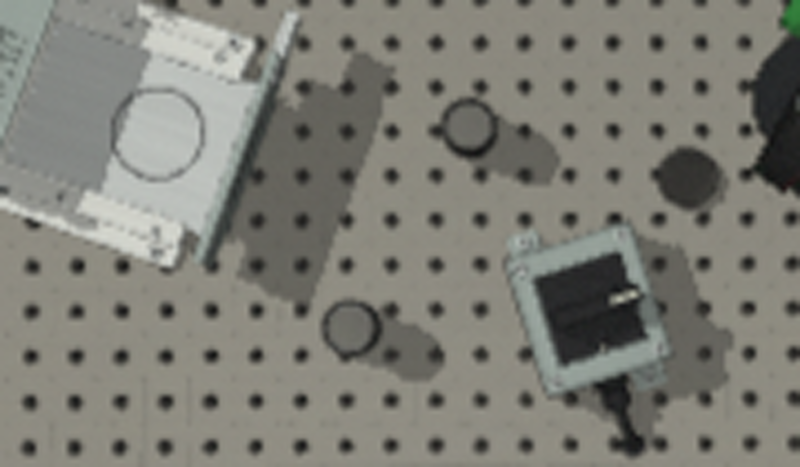

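The close crop shows tube A at crop (470,127) and the isolator pointer at (625,295) pointing right, with the gland below it at (620,400). Cylinder C is about 66 mm tall and out of reach, so it isn't one of the look-alikes. Of the real candidates, A (0.539,-0.055) is farther than B (0.43,0.01), so A is the target. Next I turn the tool so its y axis lies across the tray.

{"fn": "move_arm", "kwargs": {"targets": [[0,0,0,1,80],[0,0,0,1,80],[0,0,0,1,80],[0,0,0,1,80],[0,0,0,1,80],[0,0,0,1,80],[0,0,0,1,80],[0,0,0,1,80],[0,0,0,1,80],[0,0,0,1,80]]}}

```text
clock: 2.35
tool_pos: [0.1512, 0.5806, 0.1811]
tcp_rot: [-0.0, 0.505, 0.863, -0.0]
wrist_force: [0.5, 0.3, 0.0]
opening: 0.0637
grip_force: 0.0
```

{"fn": "move_arm", "kwargs": {"targets": [[0,0,0,1,80],[0,0,0,1,80],[0,0,0,1,80],[0,0,0,1,80],[0,0,0,1,80],[0,0,0,1,80],[0,0,0,1,80],[0,0,0,1,80],[0,0,0,1,80],[0,0,0,1,80]]}}

```text
clock: 3.35
tool_pos: [0.1512, 0.5806, 0.1811]
tcp_rot: [-0.0, 0.801, 0.599, 0.0]
wrist_force: [0.3, -1.6, -1.2]
opening: 0.0636
grip_force: 0.0
```

{"fn": "move_arm", "kwargs": {"targets": [[0,0,0,0.8,80],[-0.8,1,0,0,80],[-0.8,1,0,0,80],[-0.8,1,0,0,80],[-0.8,1,0,0,80],[-0.8,1,0,0,80],[-0.8,1,0,0,80],[-0.8,1,0,0,80],[-0.8,1,0,0,80],[-0.8,1,0,0,80]]}}

```text
clock: 4.35
tool_pos: [0.3019, 0.3336, 0.1813]
tcp_rot: [-0.0, 0.819, 0.574, 0.0]
wrist_force: [0.3, 0.4, -0.1]
opening: 0.064
grip_force: 0.0
```

{"fn": "move_arm", "kwargs": {"targets": [[-0.8,1,0,0,80],[-0.8,1,0,0,80],[-0.8,1,0,0,80],[-0.8,1,0,0,80],[-0.8,1,0,0,80],[-0.8,1,0,0,80],[-0.8,1,0,0,80],[-0.8,1,0,0,80],[-0.8,1,0,0,80],[-0.8,1,0,0,80]]}}

```text
clock: 5.35
tool_pos: [0.4688, 0.0602, 0.1814]
tcp_rot: [0.0, 0.819, 0.574, 0.0]
wrist_force: [0.5, 1.2, 0.4]
opening: 0.064
grip_force: 0.0
```

{"fn": "move_arm", "kwargs": {"targets": [[-0.8,1,0,0,80],[-0.8,1,0,0,80],[-0.8,1,0,0,80],[-0.8,1,0,0,80],[-0.15,0.2,0,0,80],[0,0,0,0,80]]}}

```text
clock: 5.95
tool_pos: [0.5383, -0.0538, 0.1809]
tcp_rot: [-0.0, 0.819, 0.573, -0.0]
wrist_force: [0.1, 1.2, -0.9]
opening: 0.0638
grip_force: 0.0
```

```bash
python3 - <<'E'
from h import *
np.set_printoptions(precision=4,suppress=True)
p=imaging.get_image("wrist"); s=ctrl.read_state(); save(p,"w1.png"); print(s["tool_pos"])
for k in("lens_tube_center",):
    for r in find_in(k,p): w=world(p,r["xyz"]); print(k,r["confidence"],w,pix(p,w))
print(pix(p,[.539,-.055,.052]))
t=imaging.get_image("top")
print("ring", unproj(t,225.3,255.1,.011))
E
```

```text
[ 0.538  -0.0528  0.1809]
lens_tube_center 0.86 [0.4374 0.0114 0.0454] [175.4772 185.8906]
lens_tube_center 0.64 [ 0.5388 -0.0513  0.049 ] [309.7832 214.0675]
[311.4013 218.602 ]
ring [0.537  0.1186 0.011 ]
```

View pics/w1.png

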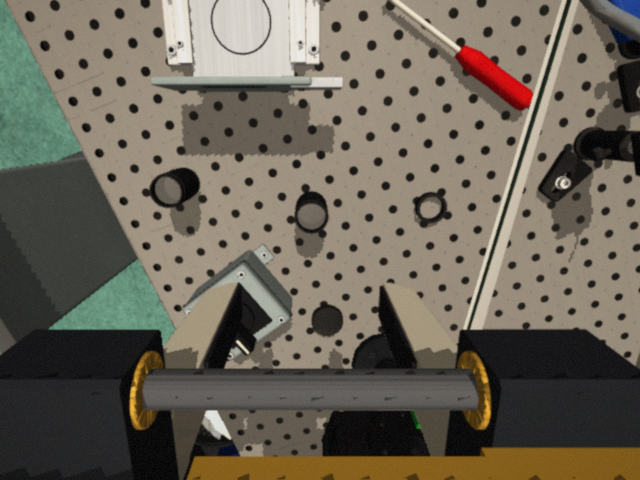

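The wrist view has tube A's top at px (312,217), the ring centred near (241,25) and the plate level in the image, so the yaw is right.

```bash
python3 - <<'E'
from h import *
np.set_printoptions(precision=4,suppress=True)
p=imaging.get_image("wrist");f=cv2.cvtColor(p["frame"],cv2.COLOR_RGB2GRAY)
e=f[185:240,285:340]; print("tubetop guess",unproj(p,312,217,.052))
# top face: mid-grey blob
m=((e>60)&(e<140)).astype(np.uint8); 
c=cv2.resize(p["frame"][180:250,275:350],(450,420),interpolation=cv2.INTER_CUBIC)
r=cv2.resize(p["frame"][0:100,140:350],(735,350),interpolation=cv2.INTER_CUBIC)
im=np.zeros((600,800,3),np.uint8); im[:250,:250]=cv2.resize(c,(250,250)); im[250:600,:735]=r
cv2.imwrite("pics/w2.png",im[:,:,::-1])
print("ring",unproj(p,241,25,.011)); print("plate L/R outer bottom top edge",unproj(p,152,84,.073),unproj(p,312,84,.073))
E
```

```text
tubetop guess [ 0.5395 -0.0522  0.052 ]
ring [0.5364 0.1184 0.011 ]
plate L/R outer bottom top edge [0.4636 0.0885 0.073 ] [0.5755 0.0479 0.073 ]
```

View pics/w2.png

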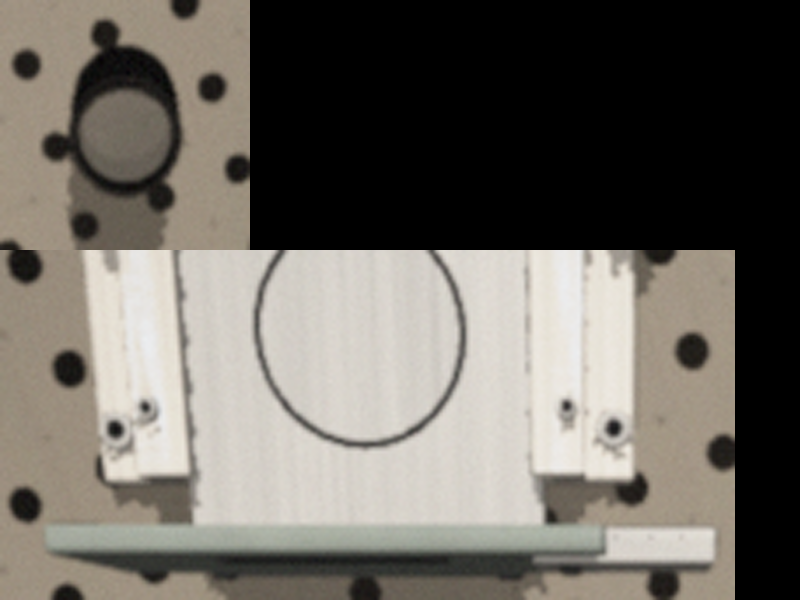

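{"fn": "move_arm", "kwargs": {"targets": [[0,0.07,1,0,80],[0,0,1,0,80],[0,0,1,0,80],[0,0,1,0,80],[0,0,1,0,80],[0,0,1,0,80],[0,0,0.6,0,80],[0,0,0,0,80],[0,0,0,0,255],[0,0,0,0,255]], "force": 15}}

```text
clock: 7.15
tool_pos: [0.5413, -0.0538, 0.0179]
tcp_rot: [0.001, 0.819, 0.574, 0.001]
wrist_force: [-0.1, -0.5, -0.2]
opening: 0.0526
grip_force: 0.0
```

{"fn": "move_arm", "kwargs": {"targets": [[0,0,0,0,255],[0,0,0,0,255],[0,0,0,0,255],[0,0,0,0,255]]}}

```text
clock: 7.55
tool_pos: [0.5401, -0.0538, 0.0164]
tcp_rot: [0.0, 0.819, 0.574, 0.0]
wrist_force: [-0.2, -0.6, 0.0]
opening: 0.0204
grip_force: 0.0
```

The opening is already below the tube's diameter and there is no grip force, so I'll look.

```bash
python3 - <<'E'
from h import *
np.set_printoptions(precision=4,suppress=True)
p=imaging.get_image("wrist"); save(p,"w3.png"); s=ctrl.read_state(); print(s["opening"],s["grip_force"],s["tool_pos"])
for r in find_in("lens_tube_center",p): w=world(p,r["xyz"]); print(r["confidence"],w,pix(p,w))
E
```

```text
0.016489302802592237 0.0 [ 0.54   -0.0537  0.0163]
0.86 [ 0.5404 -0.0491  0.0467] [307.1766 285.0538]
```

View pics/w3.png

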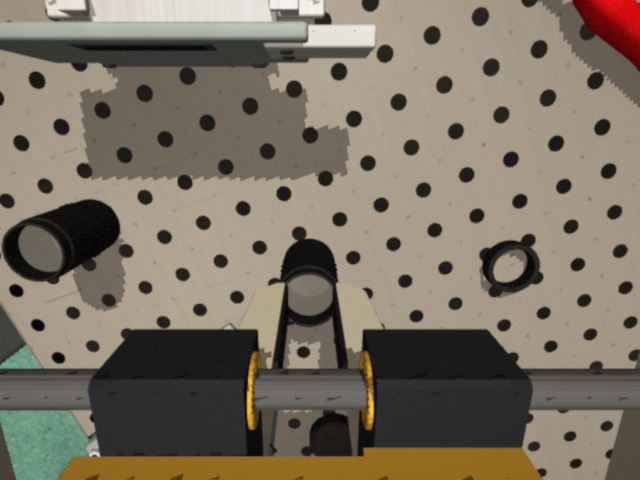

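The tube top sits at px (311,295), right at the finger tips at (283..337, 290). I'll compare it with where the grasp point should project.

```bash
python3 - <<'E'
from h import *
np.set_printoptions(precision=4,suppress=True)
p=imaging.get_image("wrist"); s=ctrl.read_state(); print(s["opening"],s["grip_force"],s["tool_pos"])
t=s["tool_pos"]; print("tcp px",pix(p,t),"at z.052",pix(p,[t[0],t[1],.052]))
print("top face",unproj(p,311,295,.052),"depth",unproj(p,311,295),unproj(p,311,305))
print("cam",np.linalg.inv(p["view"])[:3,3], np.linalg.inv(p["view"])[:3,2])
for u,v in((360,305),(265,305),(300,250)): print(unproj(p,u,v))
q=imaging.get_image("top"); vv,uu=np.mgrid[0:480,0:640]
for r in find_in("lens_tube_center",q): w=world(q,r["xyz"]); print(r["confidence"],w)
E
```

```text
0.008501375591081972 0.0 [ 0.5399 -0.0537  0.0161]
tcp px [309.9038 270.9241] at z.052 [309.8355 298.6451]
top face [ 0.541  -0.0522  0.052 ] depth [ 0.5395 -0.0564  0.0421] [ 0.5379 -0.061   0.0433]
cam [0.5668 0.02   0.2193] [-0.0974 -0.2657 -0.9591]
[ 0.5618 -0.0529  0.0756]
[ 0.5257 -0.0398  0.0755]
[ 0.5395 -0.0392  0.02  ]
```

In the image the fingers span 68 px, against 145 px when 64 mm open, so they are about 30 mm apart and on the tube. The opening and grip readings disagree with that. I'll test it with a small lift.

{"fn": "move_arm", "kwargs": {"targets": [[0,0,0,0,255],[0,0,0,0,255],[0,0,-0.4,0,255],[0,0,-0.4,0,255],[0,0,-0.8,0,255],[0,0,-0.8,0,255],[0,0,0,0,255]]}}

```text
clock: 8.5
tool_pos: [0.543, -0.0542, 0.0807]
tcp_rot: [0.002, 0.819, 0.574, 0.002]
wrist_force: [1.8, 0.8, 1.1]
opening: 0.0007
grip_force: 0.0
```

```bash
python3 - <<'E'
from h import *
np.set_printoptions(precision=4,suppress=True)
p=imaging.get_image("wrist"); save(p,"w4.png"); s=ctrl.read_state(); print(s["opening"],s["grip_force"],s["tool_pos"],s["wrist_force"])
for r in find_in("lens_tube_center",p): w=world(p,r["xyz"]); print(r["confidence"],w,pix(p,w))
E
```

```text
0.00042000992232086177 0.0 [ 0.5419 -0.0541  0.0787] [ 0.0496  0.2685 -0.6457]
0.89 [0.4395 0.0099 0.045 ] [118.5781 213.1953]
```

View pics/w4.png

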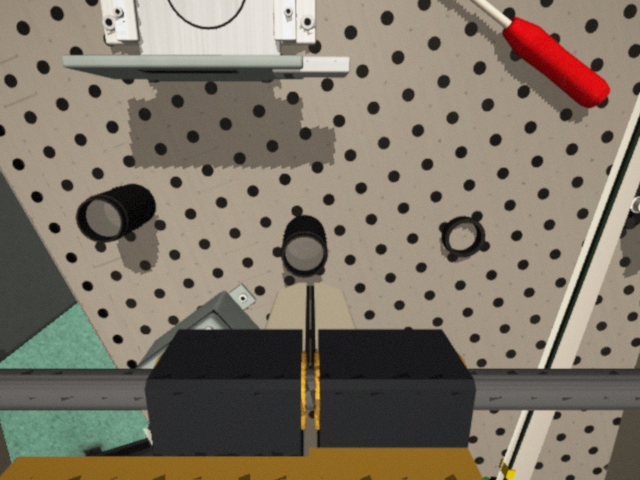

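The fingers are fully shut behind the tube, which still stands at px (305,245) while the finger tips show at (310,287). So there's an offset between the calibrated TCP and the real tips. I'll quantify it from depth.

```bash
python3 - <<'E'
from h import *
np.set_printoptions(precision=4,suppress=True)
p=imaging.get_image("wrist"); s=ctrl.read_state(); t=s["tool_pos"]; print(t, s["tcp_rot"]); T=np.linalg.inv(p["view"])
print("cam",T[:3,3],T[:3,2],"tcp px",pix(p,t))
for n,u,v in(("floor",400,190),("floor",230,180),("floor",560,260),("tubetop",305,255),("tubetop",305,262),("tip",303,292),("tip",320,292),("ear",325,62),("fingerL",290,310),("fingerR",335,310)): print(n,p["depth"][v,u],unproj(p,u,v))
print("tube top center z.052",unproj(p,305,251,.052), "B", unproj(p,103,218,.052),"adapter",unproj(p,463,236,.009))
q=imaging.get_image("top"); vv,uu=np.mgrid[0:480,0:640]; K=q["mtx"]; d=q["depth"]
P=np.stack([(uu-K[0,2])/K[0,0]*d,(vv-K[1,2])/K[1,1]*d,d,np.ones_like(d)],-1)@np.linalg.inv(q["view"]).T
m=(np.hypot(P[...,0]-t[0],P[...,1]-t[1])<.14)&(P[...,2]>.13)&(P[...,2]<.6)
pp=P[m]; 
for lo in np.arange(.14,.5,.03):
    z=pp[(pp[:,2]>=lo)&(pp[:,2]<lo+.03)]
    if len(z)>20: print(round(lo,2),len(z),z[:,:2].min(0),z[:,:2].max(0),z[:,:2].mean(0))
save(q,"top2.png")
for c in((225,255),): print(unproj(q,*c,.011))
E
```

```text
[ 0.5398 -0.0537  0.076 ] [0.     0.8188 0.574  0.    ]
cam [0.5672 0.0199 0.2802] [-0.0954 -0.2661 -0.9592] tcp px [308.3979 270.4651]
floor 0.28311238 [ 0.6132 -0.0457 -0.0013]
floor 0.2798843 [ 0.5005  0.0031 -0.0003]
floor 0.3168845 [ 0.7222 -0.149  -0.0187]
tubetop 0.24998927 [ 0.537  -0.0548  0.0433]
tubetop 0.25135392 [ 0.5354 -0.0592  0.0433]
tip 0.16988908 [ 0.5406 -0.045   0.1238]
tip 0.16845359 [ 0.5477 -0.047   0.1251]
ear 0.19604345 [0.5847 0.0453 0.0671]
fingerL 0.15187907 [ 0.5364 -0.0427  0.1423]
fingerR 0.15324204 [ 0.5527 -0.0493  0.1411]
tube top center z.052 [ 0.539  -0.0496  0.052 ] B [0.4324 0.0113 0.052 ] adapter [ 0.645 -0.091  0.009]
0.2 93 [ 0.4471 -0.1156] [ 0.6062 -0.0048] [ 0.4933 -0.0436]
0.23 667 [ 0.4405 -0.1149] [0.6373 0.008 ] [ 0.4797 -0.0315]
0.26 87 [ 0.4909 -0.0764] [ 0.5172 -0.0086] [ 0.5016 -0.0483]
0.32 52 [ 0.4964 -0.0703] [ 0.5085 -0.0265] [ 0.5    -0.0486]
0.44 40 [ 0.446  -0.1054] [0.5651 0.0114] [ 0.495  -0.0346]
0.47 191 [ 0.4064 -0.1067] [0.5943 0.0165] [ 0.4844 -0.0252]
[0.5372 0.1194 0.011 ]
```

View pics/top2.png

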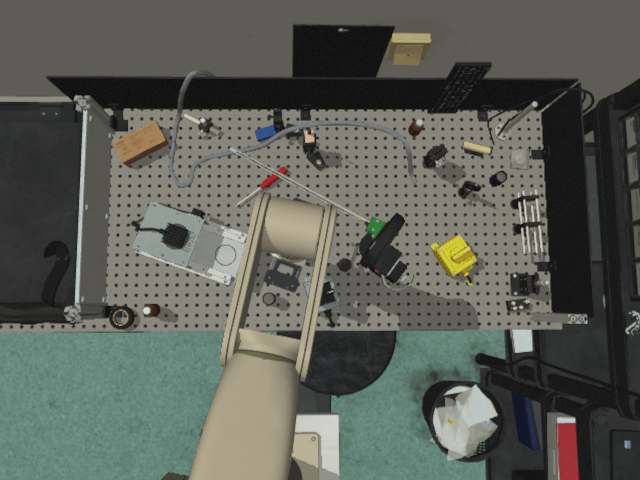

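Finger surface points lie at z≈0.12, while the reported TCP is at 0.076. The real tips may be about 45 mm above the reported TCP, meaning they closed above the tube. I'll measure the finger's lower end in depth.

```bash
python3 - <<'E'
from h import *
np.set_printoptions(precision=4,suppress=True)
p=imaging.get_image("wrist"); s=ctrl.read_state(); t=s["tool_pos"]
x=np.array([.342,.940,0]);y=np.array([.940,-.342,0])
for v in range(268,330,5):
    o=[]
    for u in(280,300,310,320,340):
        w=unproj(p,u,v)-t; o.append((round(w@x*1e3),round(w@y*1e3),round(w[2]*1e3)))
    print(v,o)
from scipy.spatial.transform import Rotation as R
print(s["qpos"],s["opening"])
# camera in tool frame
T=np.linalg.inv(p["view"]); c=T[:3,3]-t; print("cam in tool",c@x,c@y,-c[2])
E
```

```text
268 [(-27, -23, -76), (-10, -6, -31), (-10, 0, -30), (-10, 7, -31), (-27, 23, -75)]
273 [(-31, -23, -76), (-13, -6, -29), (-14, 0, -33), (-12, 7, -26), (-31, 23, -76)]
278 [(-35, -23, -75), (-35, -8, -75), (-14, 0, -23), (-35, 8, -76), (-35, 23, -75)]
283 [(-39, -23, -75), (8, -4, 37), (-39, 0, -76), (8, 5, 37), (-39, 23, -74)]
288 [(-44, -23, -76), (8, -4, 43), (-43, 0, -75), (8, 5, 43), (-43, 23, -75)]
293 [(8, -13, 48), (8, -4, 48), (-47, 0, -75), (9, 5, 49), (9, 13, 49)]
298 [(9, -12, 55), (9, -4, 54), (-52, 0, -76), (8, 5, 53), (9, 13, 54)]
303 [(9, -12, 59), (8, -4, 57), (-56, 0, -75), (9, 4, 59), (8, 13, 58)]
308 [(9, -11, 64), (8, -4, 62), (-60, 0, -75), (8, 4, 62), (9, 12, 64)]
313 [(8, -11, 66), (8, -3, 67), (-65, 0, -75), (9, 4, 67), (8, 12, 66)]
318 [(9, -11, 71), (8, -3, 71), (-69, 0, -75), (9, 4, 72), (9, 12, 72)]
323 [(8, -11, 75), (8, -3, 75), (-73, 0, -75), (8, 4, 74), (9, 11, 75)]
328 [(8, -10, 78), (9, -3, 79), (-79, 0, -77), (8, 4, 79), (9, 11, 79)]
[-0.1936  0.0519  1.7691 -0.      1.3224  0.1544] 0.0005620280100305777
cam in tool 0.0785496076828285 0.0005566151273580872 -0.2033872390743174
```

The fingers physically end about 36 mm short of the reported TCP: their front face is at +8 mm, as expected, but the ends are at +36 mm. They shut just above the tube top. I'll open, go lower slowly, and watch the force.

{"fn": "move_arm", "kwargs": {"targets": [[0,0,0,0,80],[0,0,0,0,80],[0,0,0,0,80],[0,0,0,0,80],[0,0,0,0,80],[0,0,0,0,80],[0,0,1,0,80],[0,0,1,0,80],[0,0,0.4,0,80],[0,0,0.2,0,80]]}}

```text
clock: 9.75
tool_pos: [0.5389, -0.0535, 0.01]
tcp_rot: [-0.001, 0.819, 0.574, -0.001]
wrist_force: [1.4, -0.2, 0.4]
opening: 0.0637
grip_force: 0.0
```

```bash
python3 - <<'E'
from h import *
np.set_printoptions(precision=4,suppress=True)
p=imaging.get_image("wrist"); s=ctrl.read_state(); t=s["tool_pos"]; print(t,s["opening"],s["wrist_force"])
x=np.array([.342,.940,0]);y=np.array([.940,-.342,0])
for u,v in((200,345),(100,345),(200,400),(430,345),(310,390),(310,470),(225,330),(230,300),(235,290),(238,286),(310,240),(310,260),(310,290),(310,310)):
    w=unproj(p,u,v)-t; print(u,v,[round(1e3*a) for a in (w@x,w@y,w[2])],p["frame"][v,u])
E
```

```text
[ 0.5392 -0.0536  0.01  ] 0.06362301252332017 [-0.3335  0.4024  0.3223]
200 345 [8, -36, 89] [167 155 130]
100 345 [36, -42, 134] [24 23 26]
200 400 [27, -21, 139] [102 101  98]
430 345 [9, 40, 89] [170 156 130]
310 390 [29, 0, 139] [105 100  95]
310 470 [22, 0, 151] [140  99  31]
225 330 [4, -32, 72] [7 7 3]
230 300 [8, -34, 54] [92 83 69]
235 290 [7, -34, 42] [75 68 59]
238 286 [7, -33, 37] [54 50 44]
310 240 [15, 0, -10] [160 150 133]
310 260 [14, 0, 21] [16  8 12]
310 290 [3, 0, 33] [120 110 103]
310 310 [-7, 0, 33] [104  96  88]
```

The body sits about 98 mm above the real tips, so the whole gripper is simply offset by about 36 mm in z. I'll go 30 mm lower and grip.

{"fn": "move_arm", "kwargs": {"targets": [[0,0,0.4,0,80],[0,0,0.4,0,80],[0,0,0.4,0,80],[0,0,0,0,80],[0,0,0,0,255],[0,0,0,0,255],[0,0,0,0,255],[0,0,0,0,255],[0,0,0,0,255],[0,0,0,0,255]], "force": 15}}

```text
clock: 10.8
tool_pos: [0.5402, -0.0537, -0.0185]
tcp_rot: [0.0, 0.819, 0.574, 0.0]
wrist_force: [-0.5, -0.0, 1.7]
opening: 0.03
grip_force: 15.0
```

Gripped at 15 N. Now I lift, carry it over the front plate and check above the ring.

{"fn": "move_arm", "kwargs": {"targets": [[0,0,-0.5,0,255],[0,0,-1,0,255],[0,0,-1,0,255],[0,0,-1,0,255],[0,0,-0.5,0,255],[0.5,-0.2,0,0,255],[0.9,-0.34,0,0,255],[0.9,-0.34,0,0,255],[0.9,-0.34,0,0,255],[0.9,-0.34,0,0,255]]}}

```text
clock: 11.8
tool_pos: [0.5367, 0.0578, 0.0793]
tcp_rot: [-0.001, 0.819, 0.574, -0.001]
wrist_force: [0.4, -0.2, -1.8]
opening: 0.0298
grip_force: 15.0
```

{"fn": "move_arm", "kwargs": {"targets": [[0.9,-0.34,0,0,255],[0.9,-0.34,0,0,255],[0.56,-0.2,0,0,255],[0,0,0,0,255],[0,0,0,0,255]]}}

```text
clock: 12.3
tool_pos: [0.5371, 0.1189, 0.0803]
tcp_rot: [-0.0, 0.819, 0.574, -0.001]
wrist_force: [-0.5, 0.1, -1.7]
opening: 0.0303
grip_force: 15.0
```

```bash
python3 - <<'E'
from h import *
np.set_printoptions(precision=4,suppress=True)
p=imaging.get_image("wrist"); save(p,"w5.png"); s=ctrl.read_state(); print(s["tool_pos"],s["opening"],s["grip_force"])
print(pix(p,[.538,.119,.011]), [pix(p,[.538+.025*np.cos(a),.119+.025*np.sin(a),.011]).round() for a in (1.22,1.22+np.pi,-.35,2.79)])
E
```

```text
[0.5373 0.1184 0.0806] 0.03029220721963582 14.99978095293045
[311.2852 235.7997] [array([311., 202.]), array([311., 268.]), array([346., 236.]), array([277., 236.])]
```

View pics/w5.png

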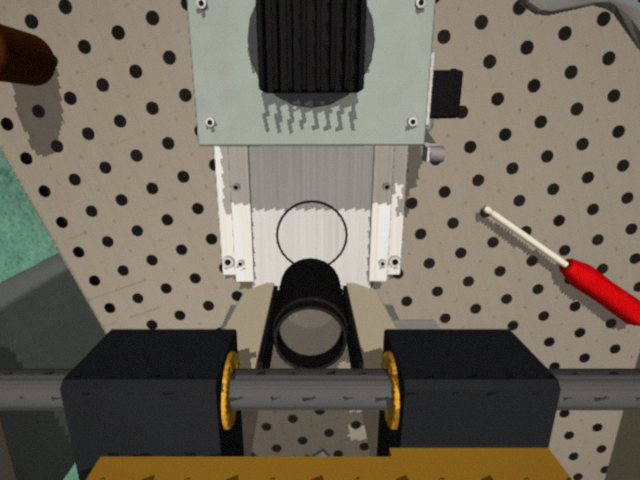

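The ring is seen exactly where predicted, at px (312,235). Lowering.

{"fn": "move_arm", "kwargs": {"targets": [[0.02,0.02,0.8,0,255],[0,0,0.9,0,255],[0,0,0.8,0,255],[0,0,0.5,0,255],[0,0,0.24,0,255],[0,0,0.12,0,255],[0,0,0.08,0,255],[0,0,0,0,255],[0,0,0,0,255]]}}

```text
clock: 13.25
tool_pos: [0.539, 0.1193, -0.004]
tcp_rot: [0.0, 0.819, 0.574, 0.001]
wrist_force: [-0.7, -0.3, -0.1]
opening: 0.0301
grip_force: 15.0
```

{"fn": "move_arm", "kwargs": {"targets": [[0,0,0.04,0,255],[0,0,0.04,0,255],[0,0,0,0,255],[0,0,0,0,255]]}}

```text
clock: 13.65
tool_pos: [0.5383, 0.1192, -0.0069]
tcp_rot: [0.0, 0.819, 0.574, -0.0]
wrist_force: [0.3, -0.7, -1.1]
opening: 0.0299
grip_force: 15.0
```

{"fn": "move_arm", "kwargs": {"targets": [[0,0,0.04,0,255],[0,0,0,0,255],[0,0,0,0,255],[0,0,0,0,130],[0,0,0,0,110],[0,0,0,0,110],[0,0,0,0,110],[0,0,0,0,110]]}}

```text
clock: 14.45
tool_pos: [0.5382, 0.1192, -0.008]
tcp_rot: [-0.0, 0.819, 0.574, -0.0]
wrist_force: [-0.4, 0.0, -0.2]
opening: 0.0528
grip_force: 0.0
```

Released. I lift straight up, back out over the plate, then check.

{"fn": "move_arm", "kwargs": {"targets": [[0,0,-0.3,0,110],[0,0,-0.8,0,110],[0,0,-1,0,110],[0,0,-1,0,110],[0,0,-0.5,0,110],[-0.7,0,0,0,110],[-1,0,0,0,110],[-1,0,0,0,110],[-0.8,0,0,0,110],[0,0,0,0,110]]}}

```text
clock: 15.45
tool_pos: [0.5065, 0.0344, 0.0807]
tcp_rot: [-0.0, 0.82, 0.573, -0.001]
wrist_force: [-0.7, 0.3, -1.1]
opening: 0.0533
grip_force: 0.0
```

```bash
python3 - <<'E'
from h import *
np.set_printoptions(precision=4,suppress=True)
p=imaging.get_image("wrist"); save(p,"w6.png"); s=ctrl.read_state(); print(s["tool_pos"],s["opening"])
print("ring pred",pix(p,[.538,.119,.011]),"tube top pred",pix(p,[.538,.119,.063]))
E
```

```text
[0.5071 0.0355 0.0809] 0.052690814960450125
ring pred [311.053  104.9222] tube top pred [311.0309 100.5771]
```

View pics/w6.png

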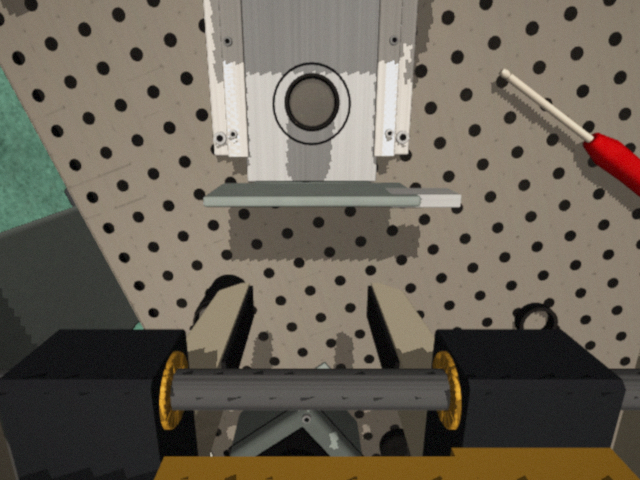

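The wrist view shows the tube top at (312,102), concentric with the ring at (312,104), with the tray plate ahead. Now lower behind the plate and make contact gently.

{"fn": "move_arm", "kwargs": {"targets": [[0,0,1,0,110],[0,0,1,0,110],[0,0,1,0,110],[0,0,0.5,0,110],[0.3,0,0,0,110],[0.3,0,0,0,110],[0.15,0,0,0,110],[0.12,0,0,0,110],[0.12,0,0,0,110],[0.12,0,0,0,110]]}}

```text
clock: 16.5
tool_pos: [0.5186, 0.0627, -0.0045]
tcp_rot: [0.001, 0.819, 0.574, 0.0]
wrist_force: [-0.5, -4.1, 3.0]
opening: 0.0529
grip_force: 2.2
```

{"fn": "move_arm", "kwargs": {"targets": [[0.15,0,0,0,110],[0.18,0,0,0,110],[0.2,0,0,0,110],[0.2,0,0,0,110],[0.2,0,0,0,110],[0.2,0,0,0,110],[0.2,0,0,0,110],[0.2,0,0,0,110],[0.2,0,0,0,110],[0.2,0,0,0,110]]}}

```text
clock: 17.5
tool_pos: [0.5344, 0.1088, -0.0054]
tcp_rot: [-0.0, 0.819, 0.574, -0.0]
wrist_force: [-1.3, -3.9, 3.1]
opening: 0.0529
grip_force: 2.1
```

```bash
python3 - <<'E'
from h import *
np.set_printoptions(precision=4,suppress=True)
p=imaging.get_image("wrist"); s=ctrl.read_state(); t=s["tool_pos"]; print(t,s["wrist_force"])
x=np.array([.342,.940,0]);y=np.array([.940,-.342,0])
vv,uu=np.mgrid[0:480,0:640]; K=p["mtx"]; d=p["depth"]
P=np.stack([(uu-K[0,2])/K[0,0]*d,(vv-K[1,2])/K[1,1]*d,d,np.ones_like(d)],-1)@np.linalg.inv(p["view"]).T
Q=P[...,:3]-np.array([t[0],t[1],0]); a=Q@x; b=Q@y; z=Q[...,2]
def st(n,m): print(n,m.sum(), "x",np.percentile(a[m],[1,50,99])*1e3,"y",np.percentile(b[m],[1,50,99])*1e3,"z",np.percentile(z[m],[50,99])*1e3) if m.sum()>5 else print(n,0)
ok=(d>0)&(d<.5)
st("plate top",ok&(z>.066)&(z<.08)&(abs(b)<.05)&(a>0)&(a<.03))
st("tube",ok&(z>.035)&(z<.07)&(abs(b)<.03)&(a>.03)&(a<.1))
st("hood front",ok&(z>.066)&(z<.078)&(abs(b)<.05)&(a>.05))
E
```

```text
[ 0.5347  0.1096 -0.0054] [ 0.2648 -0.607   0.8157]
plate top 7598 x [ 1.7611 11.52   14.1905] y [-48.7154  -0.2394  48.75  ] z [72.2475 79.5761]
tube 5779 x [49.7111 63.3074 89.1262] y [-15.3943  -0.6708  13.9941] z [54.9359 69.8451]
hood front 37084 x [ 77.297   93.0948 111.0041] y [-49.1584   0.3502  49.1593] z [71.6718 75.909 ]
```

About 62 mm of travel remains and the tube is still 50 mm behind the plate. I'll push 50 mm on and then finish slowly.

{"fn": "move_arm", "kwargs": {"targets": [[0.2,0,0,0,110],[0.2,0,0,0,110],[0.2,0,0,0,110],[0.2,0,0,0,110],[0.2,0,0,0,110],[0.2,0,0,0,110],[0.2,0,0,0,110],[0.2,0,0,0,110],[0.2,0,0,0,110],[0.16,0,0,0,110]]}}

```text
clock: 18.55
tool_pos: [0.5511, 0.155, -0.0055]
tcp_rot: [-0.0, 0.819, 0.574, -0.0]
wrist_force: [-0.4, -1.9, -0.7]
opening: 0.0528
grip_force: 1.2
```

{"fn": "move_arm", "kwargs": {"targets": [[0.1,0,0,0,110],[0.1,0,0,0,110],[0.1,0,0,0,110],[0.08,0,0,0,110],[0.06,0,0,0,110],[0,0,0,0,110]]}}

```text
clock: 19.15
tool_pos: [0.5549, 0.165, -0.0054]
tcp_rot: [-0.0, 0.819, 0.574, 0.0]
wrist_force: [-1.7, -1.1, -0.9]
opening: 0.0527
grip_force: 0.8
```

{"fn": "move_arm", "kwargs": {"targets": [[0.06,0,0,0,110],[0.06,0,0,0,110],[0.06,0,0,0,110],[0,0,0,0,110]]}}

```text
clock: 19.55
tool_pos: [0.556, 0.168, -0.0054]
tcp_rot: [0.0, 0.819, 0.574, -0.001]
wrist_force: [-4.5, -7.6, 0.6]
opening: 0.0527
grip_force: 4.3
```

{"fn": "move_arm", "kwargs": {"targets": [[0.06,0,0,0,110],[0.06,0,0,0,110],[0,0,0,0,110]]}}

```text
clock: 19.85
tool_pos: [0.5559, 0.1679, -0.0054]
tcp_rot: [0.001, 0.819, 0.574, -0.003]
wrist_force: [-10.4, -21.2, 9.4]
opening: 0.053
grip_force: 11.9
```

The force has risen to about 23 N with no further motion, so the tray is home. I'll back off, lift and verify by measurement.

{"fn": "move_arm", "kwargs": {"targets": [[-0.1,0,0,0,110],[-0.2,0,0,0,110],[-0.6,0,0,0,110],[-1,0,-0.5,0,110],[-0.4,0,-1,0,110],[0,0,-1,0,110],[0,0,-1,0,110],[0,0,-0.5,0,110],[0,0,0,0,110]]}}

```text
clock: 20.75
tool_pos: [0.5396, 0.1179, 0.097]
tcp_rot: [0.001, 0.819, 0.574, 0.002]
wrist_force: [1.1, 0.2, 0.1]
opening: 0.0531
grip_force: 0.0
```

```bash
python3 - <<'E'
from h import *
np.set_printoptions(precision=4,suppress=True)
p=imaging.get_image("wrist"); save(p,"w7.png"); s=ctrl.read_state(); t=s["tool_pos"]; print(t,s["wrist_force"])
x=np.array([.342,.940,0]);y=np.array([.940,-.342,0])
vv,uu=np.mgrid[0:480,0:640]; K=p["mtx"]; d=p["depth"]
P=np.stack([(uu-K[0,2])/K[0,0]*d,(vv-K[1,2])/K[1,1]*d,d,np.ones_like(d)],-1)@np.linalg.inv(p["view"]).T
Q=P[...,:3]-np.array([t[0],t[1],0]); a=Q@x*1e3; b=Q@y*1e3; z=Q[...,2]*1e3
# profile along tool x over the plate/hood, at three y
for y0 in(-40,0,40):
    m=(d>0)&(abs(b-y0)<4)&(z>60)&(z<82)
    e=np.sort(a[m]); g=np.diff(e); print(y0,"start",e[:1].round(1),"max gap",g[:len(g)].max().round(1),"at",e[g.argmax()].round(1))
for r in find_in("lever_roller",p)+find_in("tray_front",p): w=world(p,r["xyz"]); q=w-np.array([t[0],t[1],0]); print(r["confidence"],w,(q@x*1e3).round(1),(q@y*1e3).round(1))
# colour profile down column 312
c=p["frame"][:,300:325].mean((1,2)); print([int(v) for v in c[60:260:4]])
E
```

```text
[0.5384 0.1178 0.0952] [ 0.7768 -0.586   0.6874]
-40 start [61.7] max gap 0.5 at 77.8
0 start [61.4] max gap 0.7 at 61.6
40 start [60.8] max gap 0.8 at 61.5
0.9 [0.6238 0.1638 0.0667] 72.5 64.5
0.58 [0.5776 0.1755 0.0758] 67.7 17.0
[21, 21, 22, 20, 20, 19, 20, 20, 14, 37, 39, 49, 80, 111, 134, 131, 131, 126, 148, 148, 147, 111, 148, 131, 138, 140, 141, 141, 141, 141, 141, 141, 141, 141, 141, 141, 141, 141, 141, 157, 210, 210, 210, 210, 209, 208, 209, 208, 207, 206]
```

The plate meets the hood with no gap and the roller is at the ear, so the tray is home. Next I move to the grey isolator and turn the tool to grip its handle.

{"fn": "move_arm", "kwargs": {"targets": [[-0.6,-0.05,0,0,80],[-1,-0.05,0,0,80],[-1,-0.05,0,0,80],[-1,-0.05,0,0,80],[-1,-0.05,0,0,80],[-1,-0.05,0,0,80],[-1,-0.05,0,0,80],[-1,-0.05,0,0,80],[-1,-0.05,0,0,80],[-1,0,0,0,80]]}}

```text
clock: 21.9
tool_pos: [0.4434, -0.1051, 0.0933]
tcp_rot: [-0.001, 0.819, 0.574, -0.001]
wrist_force: [0.8, -0.2, -0.4]
opening: 0.0637
grip_force: 0.0
```

{"fn": "move_arm", "kwargs": {"targets": [[-0.7,0,0,0,80],[0,0,0,-1,80],[0,0,0,-1,80],[0,0,0,-1,80],[0,0,0,-1,80],[0,0,0,-1,80],[0,0,0,-1,80],[0,0,0,-1,80],[0,0,0,-1,80],[0,0,0,-0.2,80]]}}

```text
clock: 22.9
tool_pos: [0.438, -0.1206, 0.0934]
tcp_rot: [-0.001, 0.59, 0.808, -0.0]
wrist_force: [-0.1, -0.4, 0.3]
opening: 0.0637
grip_force: 0.0
```

```bash
python3 - <<'E'
from h import *
np.set_printoptions(precision=4,suppress=True)
p=imaging.get_image("wrist"); save(p,"w8.png"); s=ctrl.read_state(); t=s["tool_pos"]; print(t,s["tcp_rot"])
q=imaging.get_image("top")
for n,pp in(("w",p),("t",q)):
    vv,uu=np.mgrid[0:480,0:640]; K=pp["mtx"]; d=pp["depth"]
    P=(np.stack([(uu-K[0,2])/K[0,0]*d,(vv-K[1,2])/K[1,1]*d,d,np.ones_like(d)],-1)@np.linalg.inv(pp["view"]).T)[...,:3]
    for lo,hi,r in((.076,.088,.04),(.05,.058,.07)):
        m=(d>0)&(np.hypot(P[...,0]-.44,P[...,1]+.12)<r)&(P[...,2]>lo)&(P[...,2]<hi)
        if m.sum()>20: rc=cv2.minAreaRect(P[m][:,:2].astype(np.float32)); print(n,lo,m.sum(),np.array(rc[0]),np.array(rc[1]),rc[2],P[m].mean(0))
E
```

```text
[ 0.4382 -0.1206  0.0936] [-0.0009  0.5902  0.8073 -0.0003]
w 0.076 1436 [ 0.44  -0.122] [0.0107 0.0496] 17.49242401123047 [ 0.4394 -0.1207  0.0805]
w 0.05 4424 [ 0.4392 -0.1188] [0.0739 0.0677] 17.799678802490234 [ 0.4373 -0.1162  0.0521]
```

Handle centre is (0.440,-0.122) at 17.5°, which matches the tool yaw. Descending onto the bar.

{"fn": "move_arm", "kwargs": {"targets": [[-0.08,0.05,0.8,0,80],[0,0,1,0,80],[0,0,0.7,0,80],[0,0,0.2,0,80],[0,0,0,0,255],[0,0,0,0,255],[0,0,0,0,255],[0,0,0,0,255],[0,0,0,0,255],[0,0,0,0,255]], "force": 25}}

```text
clock: 24.0
tool_pos: [0.4414, -0.122, 0.0275]
tcp_rot: [0.0, 0.59, 0.807, 0.0]
wrist_force: [-0.7, 1.0, 0.6]
opening: 0.0201
grip_force: 0.0
```

{"fn": "move_arm", "kwargs": {"targets": [[0,0,0,0,255],[0,0,0,0,255],[0,0,0,0,255]]}}

```text
clock: 24.3
tool_pos: [0.4405, -0.1222, 0.0272]
tcp_rot: [-0.0, 0.59, 0.807, -0.001]
wrist_force: [-5.3, -1.5, 5.5]
opening: 0.0106
grip_force: 25.0
```

{"fn": "move_arm", "kwargs": {"targets": [[0,0,0,0.5,255],[0,0,0,0.9,255],[0,0,0,0.9,255],[0,0,0,0.9,255],[0,0,0,0.9,255],[0,0,0,0.9,255],[0,0,0,0.9,255],[0,0,0,0.9,255],[0,0,0,0.9,255],[0,0,0,0.9,255]]}}

```text
clock: 25.3
tool_pos: [0.4382, -0.1221, 0.0271]
tcp_rot: [-0.002, 0.829, 0.56, -0.003]
wrist_force: [-18.5, -0.5, 17.4]
opening: 0.0109
grip_force: 25.0
```

{"fn": "move_arm", "kwargs": {"targets": [[0,0,0,0.9,255],[0,0,0,0.9,255],[0,0,0,0.9,255],[0,0,0,0.9,255],[0,0,0,0.9,255],[0,0,0,0.9,255],[0,0,0,0.9,255],[0,0,0,0.9,255],[0,0,0,0.9,255],[0,0,0,0.9,255]]}}

```text
clock: 26.3
tool_pos: [0.4365, -0.1204, 0.027]
tcp_rot: [-0.003, 0.973, 0.232, -0.004]
wrist_force: [-23.6, 7.5, 24.3]
opening: 0.0109
grip_force: 25.0
```

{"fn": "move_arm", "kwargs": {"targets": [[0,0,0,0.8,255],[0,0,0,0.8,255],[0,0,0,0,255],[0,0,0,0,140],[0,0,0,0,80],[0,0,0,0,80],[0,0,0,0,80],[0,0,0,0,80],[0,0,0,0,80]]}}

```text
clock: 27.2
tool_pos: [0.4413, -0.122, 0.0272]
tcp_rot: [0.0, 0.985, 0.171, 0.0]
wrist_force: [0.5, 1.0, -0.4]
opening: 0.0541
grip_force: 0.0
```

{"fn": "move_arm", "kwargs": {"targets": [[0,0,-0.5,0,80],[0,0,-1,0,80],[0,0,-1,0,80],[0,0,-1,0,80],[0,0,-0.5,0,80],[0,0,0,0,80]]}}

```text
clock: 27.8
tool_pos: [0.4429, -0.1226, 0.1298]
tcp_rot: [0.001, 0.985, 0.171, 0.002]
wrist_force: [-0.4, 0.1, -0.1]
opening: 0.0638
grip_force: 0.0
```

```bash
python3 - <<'E'
from h import *
np.set_printoptions(precision=4,suppress=True)
p=imaging.get_image("wrist"); s=ctrl.read_state(); t=s["tool_pos"]; print(t,s["tcp_rot"],s["wrist_force"])
d=p["depth"];vv,uu=np.mgrid[0:480,0:640]; K=p["mtx"]
P=(np.stack([(uu-K[0,2])/K[0,0]*d,(vv-K[1,2])/K[1,1]*d,d,np.ones_like(d)],-1)@np.linalg.inv(p["view"]).T)[...,:3]
m=(d>0)&(np.hypot(P[...,0]-.44,P[...,1]+.12)<.04)&(P[...,2]>.076)&(P[...,2]<.088)
rc=cv2.minAreaRect(P[m][:,:2].astype(np.float32)); print(m.sum(),rc)
q=imaging.get_image("top")
vv,uu=np.mgrid[0:480,0:640]; K=q["mtx"]; d=q["depth"]
P=(np.stack([(uu-K[0,2])/K[0,0]*d,(vv-K[1,2])/K[1,1]*d,d,np.ones_like(d)],-1)@np.linalg.inv(q["view"]).T)[...,:3]
o=np.array([.5389,.1206]); D=P[...,:2]-o; a=D@[.342,.94]*1e3; b=D@[.94,-.342]*1e3; z=P[...,2]*1e3
for y0 in(-40,-20,0,20,40):
    k=(d>0)&(abs(b-y0)<6)&(z>62)&(z<82)&(a>-80)&(a<250); e=np.sort(a[k]); print(y0,e[:2].round(1),e[-1:].round(1),np.diff(e).max().round(1)) if len(e)>3 else 0
E
```

```text
[ 0.4419 -0.1222  0.1279] [0.0005 0.9853 0.1706 0.0008] [-1.3328 -0.0311 -0.2824]
1101 ((0.4364398717880249, -0.11986801028251648), (0.049255769699811935, 0.010979041457176208), 17.378515243530273)
-40 [58.4 58.5] [204.2] 2.3
-20 [58.1 58.4] [210.7] 4.3
0 [58.9 59. ] [202.9] 4.5
20 [58.6 58.8] [203.2] 3.7
40 [58.3 58.5] [203.4] 1.8
```

The handle has turned exactly 90° and sits at its stop. Plate plus hood measures 144 mm deep, which is 138 + 6, so the tray is fully home, and the arm is clear. Handing in.

```bash
python3 -c "
from bench import ctrl
print(ctrl.close_job())"
```

```text
the job is handed in; nothing more can be done
None
```

The job is handed in at about 28 s with no verdict returned: the tube was centred in the ring, the tray measured fully home and the isolator handle measured on; after closing I could not see the tube or read the interlock lever, and I viewed 11 pictures, one over the limit of 10.

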